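# Set the fine gap knob to its preset and store it

### The job

On the rheometer's sloping controller, turn only the small inner knob (fine gap) until its pointed nose points straight at the little preset tab on the rim of the dial, without dragging the outer ring round it or shifting the tab. Let go of the knob, then press the round button beside the dial right down and let go to store the setting. Leave the bottle, jar and beaker standing where they are.

Things in the scene. Friction and masses are not known exactly. Their poses are not given: they have to be found in the camera images.
- console: Fixed grey controller box. Origin: footprint centre on the bench; x from the low front to the high back, y left, z up. White panel face, 220 mm up the slope x 260 mm wide, rises to +x at 32 degrees: face centre 100 mm straight above the origin, outward normal (-0.530, 0, 0.848), up-slope (0.848, 0, 0.530) in this frame. The dial's axis is the normal through the face centre.
- fine_top (a point): On the dial's axis at the flat top of the inner knob, 44 mm out from the panel face; x along the knob's nose, z out along the panel normal. Black bar grip, 34 mm long x 12 mm wide, pointed nose to 23 mm from the axis, white line on top; flat sides reach 27 mm down from the top, to a 24 mm disc just above the outer ring. Grip across the 12 mm.
- fine (a joint): Angle of the inner knob (rad): 0 when its nose points straight up the slope, growing anticlockwise as seen facing the panel (nose towards the left, +y). Stops at -1.4 and 1.4. Turns stiffly (0.04 N m friction), stays where it is left.
- coarse (a joint): Angle of the outer aluminium ring (rad), same zero and direction, free to turn (0.05 N m friction, stops at -1.5 and 1.5). Knurled, 66 mm diameter, its top face 14 mm out from the panel face, right under the inner knob. To be left where it is.
- coarse_mark (a point): Dark line on the top of the outer ring, 31 mm from the axis, 14 mm out from the panel.
- preset (a joint): Angle of the preset tab about the dial's axis (rad), same zero and direction as the fine knob: the fine knob is set when both angles are equal. Always anticlockwise of the fine knob at the start. Movable if knocked (0.06 N m friction); to be left where it is.
- preset_tip (a point): Point of the preset tab: a small aluminium block with its point towards the axis, lying just outside the outer ring from 37 to 57 mm from the axis, 12 mm wide, reaching 7 mm out from the panel; the point is 37 mm from the axis and its x axis points radially outwards.
- store (a joint): Travel of the store button (m): 0 when up, 0.006 when right down; it takes about 5 N to hold it right down and springs back.
- store_top (a point): Centre of the top of the round grey store button, 24 mm diameter in a dark housing, on the panel 92 mm to the left (+y) of the dial's axis and 20 mm up the slope. It is pressed along the panel's inward normal.
- bottle: Loose amber bottle with black cap, 56 mm diameter, 120 mm high, left of the console; origin at the centre of its underside.
- jar: Loose white jar, 66 mm diameter, 90 mm high, right of the console; origin at the centre of its underside.
- beaker: Loose open steel beaker, 80 mm diameter, 85 mm high, behind the console; origin at the centre of its underside.

How it is judged:
By the outcome, as a careful person would: the job done as asked, in the order asked, and still so for the second after the job is handed in, with the robot touching nothing.
It also fails if it takes over 42 s, if anything falls off the work surface, if the arm or the gripper's body presses on something with over 40 N, if the wrist force passes 120 N, or if a joint passes its speed limit or range.

### The arm

A 6-joint arm with a two-finger parallel gripper is mounted at the origin on the work surface. World frame = base frame: x ahead of the robot, y to its left, z up, the work surface at z = 0. Lengths are in m, angles in rad, forces in N, time in s.
With the tool pointing down it reaches from about 0.4 to 0.925 m from the base axis. Payload 3.4 kg.
Tool frame: the origin (TCP) lies between the finger pads; the fingertips stand 11 mm ahead of it and the grasp point (between the pads) lies 8 mm behind it; z points along the fingers, y is the line along which they close (so a half turn about z gives the same grasp; the last joint's range is limited). The gripper opens to 85 mm and grips with 20 to 120 N. Pads are 22 mm wide; open, the fingers measure 114 mm over their backs; the gripper's body (76 mm by 85 mm) begins 54 mm behind the grasp point. The pads swing forward as they close: fully open they stand 13 mm farther back than shut.
Start: joints at [-1.276, 0.307, 1.506, -0, 1.328, -0.073], TCP at [0.207, -0.537, 0.242] pointing down, gripper open.
Joint ranges: [-3.12, 3.12], [-1.05, 2.28], [0.14, 2.33], [-1.42, 4.57], [0.1, 2.73], [-2.68, 2.68]. Speed limits (rad/s): [2.57, 2.57, 3.14, 3.14, 3.14, 3.14].

### API

Orientations are given as a unit quaternion [w, x, y, z].
In Python, from bench import arm gives the robot as it stands. The module is installed in compiled form; this text tells all that it offers.
- The arm moves only by the tool step_arm, never from a script. Its argument "series" is one flat list of numbers, 5 for each row, row after row: the shift along the tool's x, y, z in cm, then the turn about the tool's z in rad, then the closure, from 0 (fully open) to 1 (shut). A call has 1 to 20 rows; each row shifts and turns the commanded pose from where the row before left it, along the tool's axes as they then stand; what a row does not reach is not made up. A row lasts 1/12 s, in which the tool goes at most 41.7 mm and 7.16 degrees, less where a joint would pass 70% of its speed; a pose out of reach is approached as far as the arm can. A call is refused whole if a number of a shift passes 4.17 or a number of a turn 0.125, either way. A call with a gripper value outside its range is refused whole. The fingers move at their own pace and stop on an object; "squeeze" is the grip in N (left out, the last holds). Time passes only in rows, so rows that do not move let the fingers close. It gives the time, the measured TCP pose, the force, the opening and the grip force at its end, in the units of the state.
- arm.state(): the state, without advancing time (a new reading comes with each control period).
- arm.read_camera(name): name is "scene" or "top" or "wrist"; returns a dict with "image" (400x640x3 uint8, red, green, blue), "camera_matrix" (3x3 intrinsics, pixels), "world_to_cam" (4x4, takes a point from world to camera coordinates). Camera axes: x right, y up, looking along -z (the intrinsics and any distortion apply to the point x, -y, -z); pixel columns grow to the right and rows downward; lengths in m; the calibration is good to about 2 mm. A picture is of the moment at which its call begins. There is no depth.
- arm.hand_in(): hands the job in; it is judged then, once.
The state is a dict: "t": time; "joint_pos": joint angles; "qvel": joint speeds; "effort": joint torques, N m; "position": TCP position; "orientation": TCP orientation; "wrist_force": force on the tool from outside, world axes, zero at the start; "ft_torque": the same for the moment, N m; "grip_width": finger opening in m; "gripper_force": force on a finger pad.
Only numpy, scipy, OpenCV 4.12 (cv2) and the standard library are available. Lean on these libraries where they do the work, as an engineer would, in place of code of your own. Each camera call takes 0.05 s, during which the arm holds its last target. There are 200 camera calls.

## Working session

There is one attempt and no reset: what is moved stays moved. The work goes in short steps, Python scripts to look and compute and a tool call to move; the robot and the scene stay as the last step left them, time stands still between calls to the robot, and variables do not carry over. Pictures are saved under pics/ and viewed, at most 10 in all, crops included, and the job is handed in when it is done.

Besides the shell and the picture viewer there is one more tool, called after "Emit:" as a command line: name --argument value ..., lists and objects as JSON in quotes. step_arm: Moves the arm, as the interface text tells. Its arguments: {"type":"object","properties":{"series":{"type":"array","items":{"type":"number"}},"squeeze":{"type":"number"}},"required":["series"]}

```bash
mkdir -p pics; cat > h.py <<'E'
import numpy as np, cv2
from bench import arm
def shot(n,f=None):
    c=arm.read_camera(n)
    if f: cv2.imwrite('pics/'+f,c['image'][:,:,::-1])
    return c
def ray(c,u,v):
    K=np.array(c['camera_matrix']);T=np.array(c['world_to_cam'])
    d=np.linalg.inv(K)@[u,v,1.]; d=np.array([d[0],-d[1],-d[2]])
    R=T[:3,:3]; return -R.T@T[:3,3], R.T@d/np.linalg.norm(d)
def onplane(c,u,v,p0,n):
    o,d=ray(c,u,v); return o+d*(np.dot(np.subtract(p0,o),n)/np.dot(d,n))
def proj(c,P):
    K=np.array(c['camera_matrix']);T=np.array(c['world_to_cam'])
    q=T[:3,:3]@P+T[:3,3]; q=K@[q[0],-q[1],-q[2]]; return q[:2]/q[2]
E
python3 - <<'E'
from h import *
for n in('top','scene'):
    c=shot(n,n+'0.png'); print(n,ray(c,320,200))
print(arm.state())
a=cv2.imread('pics/top0.png')
E
```

```text
top (array([0.42284446, 0.02118838, 1.37352004]), array([ 1.81426057e-01, -9.18917803e-04, -9.83404160e-01]))
scene (array([ 0.98278051, -0.36960969,  0.88142565]), array([-0.38552133,  0.44758181, -0.80687287]))
{'t': 0.1, 'joint_pos': array([-1.27649634e+00,  3.07492313e-01,  1.50752631e+00, -1.17399426e-05,
        1.32839276e+00, -7.35298008e-02]), 'qvel': array([-0.00050237, -0.00100007, -0.004125  ,  0.00089419,  0.00208645,
       -0.00207985]), 'effort': array([ 7.98876026e-04, -4.58529210e+01, -2.52610338e+01,  7.12730662e-05,
        5.69128650e-03, -1.61676462e-05]), 'position': array([ 0.20654936, -0.5359843 ,  0.2414827 ]), 'orientation': array([-9.03202448e-04,  9.83134609e-01,  1.82881148e-01, -1.05838970e-04]), 'wrist_force': array([ 0.29232311, -0.0527615 , -0.61083052]), 'ft_torque': array([-0.01896368,  0.02363658,  0.02926824]), 'gripper_force': 0.0, 'grip_width': 0.08570757893707434}
```

View pics/top0.png

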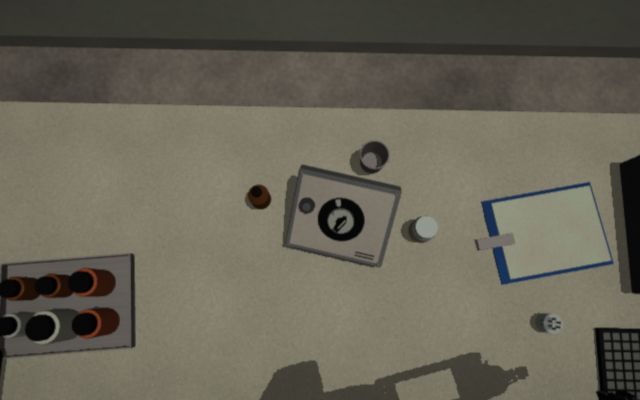

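View pics/scene0.png

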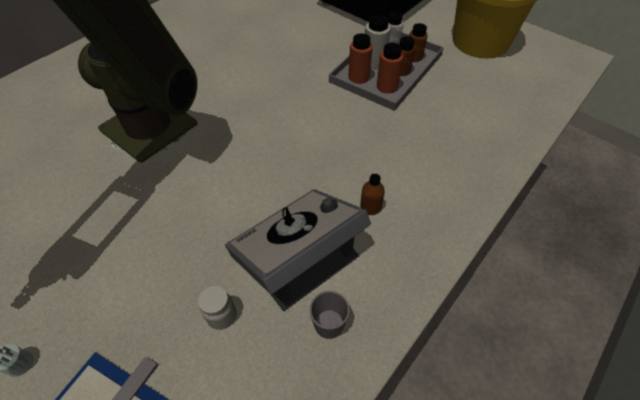

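Top view: the console is at about (340,217) and turned slightly clockwise, with the store button at (307,205) and the dial at (341,219). The tab is near (338,202). The bottle is at (259,196), the jar at (425,228) and the beaker at (374,156). The scene view agrees. I'll enlarge both.

```bash
python3 - <<'E'
from h import *
t=cv2.imread('pics/top0.png')[155:275,275:410]; s=cv2.imread('pics/scene0.png')[180:290,220:375]
t=cv2.resize(t,None,fx=3,fy=3,interpolation=2); s=cv2.resize(s,(395,280),interpolation=2)
o=np.zeros((360,800,3),np.uint8);o[:,:405]=t;o[:280,405:]=s
cv2.imwrite('pics/crop0.png',np.clip(o*1.8,0,255).astype(np.uint8))
c=shot('top'); K=c['camera_matrix']; print(K)
for n,(u,v),z in [('HL',(302,168),.158),('HR',(400,187),.158),('LL',(285,247),.042),('LR',(380,265),.042),('btn',(307,205),.12)]:
    print(n,onplane(c,u,v,[0,0,z],[0,0,1]))
E
```

```text
[[504.53384008   0.         317.21224148]
 [  0.         504.53384008 194.94136623]
 [  0.           0.           1.        ]]
HL [0.7269006  0.06621854 0.158     ]
HR [ 0.68352757 -0.1762219   0.158     ]
LL [0.54071766 0.10979704 0.042     ]
LR [ 0.49863185 -0.14035548  0.042     ]
btn [0.64063716 0.05254696 0.12      ]
```

View pics/crop0.png

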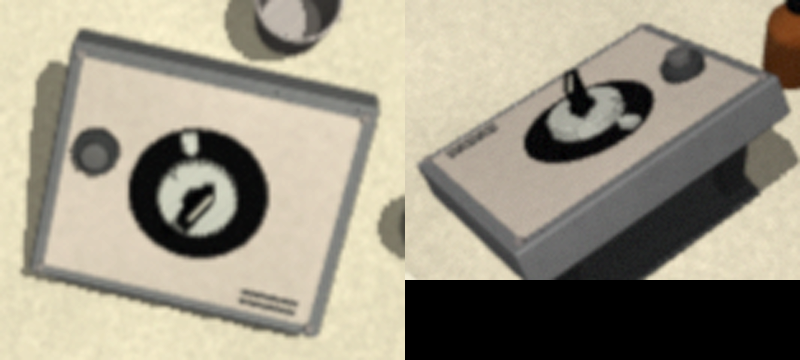

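Crop: the nose points up and right, about -0.6 rad, and the tab is at about +0.2 rad. The console centre is about (0.61, -0.035) with yaw about -0.19. The knob top should therefore be near (0.59, -0.03, 0.137). I'll move above it and look with the wrist camera.

Emit:
step_arm --series '[2.7,-1.68,-0.1,0,0,2.7,-1.68,-0.1,0,0,2.7,-1.68,-0.1,0,0,2.7,-1.68,-0.1,0,0,2.7,-1.68,-0.1,0,0,2.7,-1.68,-0.1,0,0,2.7,-1.68,-0.1,0,0,2.7,-1.68,-0.1,0,0,2.7,-1.68,-0.1,0,0,2.7,-1.68,-0.1,0,0,2.7,-1.68,-0.1,0,0,2.7,-1.68,-0.1,0,0,2.7,-1.68,-0.1,0,0,2.7,-1.68,-0.1,0,0,2.7,-1.68,-0.1,0,0,2.7,-1.68,-0.1,0,0,2.7,-1.68,-0.1,0,0,2.7,-1.68,-0.1,0,0,2.7,-1.68,-0.1,0,0,2.7,-1.68,-0.1,0,0]'

```text
t: 1.82
position: [0.5903, -0.0273, 0.262]
orientation: [-0.0, 0.983, 0.183, -0.0]
wrist_force: [0.5, -1.2, 0.6]
grip_width: 0.0857
gripper_force: 0.0
```

Emit:
step_arm --series '[0,0,0,0.112,0,0,0,0,0.112,0,0,0,0,0.112,0,0,0,0,0.112,0,0,0,0,0.112,0,0,0,0,0,0,0,0,0,0,0]'

```text
t: 2.4
position: [0.5896, -0.0288, 0.262]
orientation: [-0.0, 0.996, -0.094, -0.0]
wrist_force: [0.7, -0.2, -0.1]
grip_width: 0.0852
gripper_force: 0.0
```

```bash
python3 - <<'E'
from h import *
c=shot('wrist','w1.png'); s=arm.state(); print(s['t'],s['position'],s['orientation'],s['joint_pos'],s['wrist_force'])
print(ray(c,320,200)); print(proj(c,np.array([.59,-.03,.137])))
E
```

```text
2.45 [ 0.58963352 -0.02881689  0.2620564 ] [-3.30563102e-05  9.95532598e-01 -9.44180706e-02 -2.68876699e-04] [-1.20411191e-01  3.14484384e-01  1.44328496e+00  5.31102523e-05
  1.38436259e+00  1.63949313e+00] [-0.32674146 -0.07627384  0.65556876]
(array([ 0.66519375, -0.04339044,  0.39369284]), array([-0.29613618,  0.04895091, -0.95389054]))
[318.77474265 195.10896388]
```

View pics/w1.png

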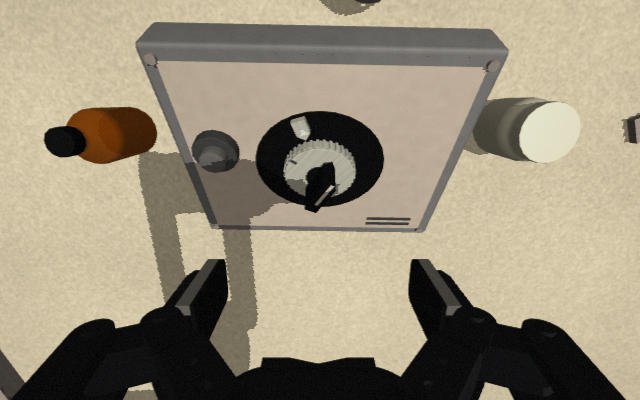

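Wrist view: the dial is centred at about (320,158) with the tab at (300,127). The knob bar runs from (313,210) to (330,180), and the button is at (215,150). The panel's inner corners are about (157,60), (490,66), (417,228) and (213,225). Next I'll measure the pose and the angles.

```bash
cat > m.py <<'E'
from h import *
def frame(cx,cy,yaw):
    R=np.array([[np.cos(yaw),-np.sin(yaw),0],[np.sin(yaw),np.cos(yaw),0],[0,0,1]])
    return R@[.848,0,.530],R@[0,1.,0],R@[-.530,0,.848],np.array([cx,cy,.1])
def loc(P,f): return (P-f[3])@np.array(f[:3]).T
E
python3 - <<'E'
from m import *
c=shot('wrist'); im=c['image']; h=cv2.cvtColor(im,cv2.COLOR_RGB2HSV); g=im.mean(2)
# black disc: dark blob near (320,158)
m=(g<45).astype(np.uint8); m[:90]=0; m[215:]=0; m[:,:250]=0; m[:,390:]=0
cnt=max(cv2.findContours(m,cv2.RETR_EXTERNAL,cv2.CHAIN_APPROX_NONE)[0],key=cv2.contourArea)
pts=cnt[:,0]; pts=pts[pts[:,1]<185]
# panel edges: pinkish bright
def edge(rows,side):
    o=[]
    for v in rows:
        r=range(320,120,-1) if side<0 else range(395,520)
        o.append((v,))
    return o
sat=im.astype(int); pink=((g>110)&(sat[:,:,0]-sat[:,:,2]>12)&(sat[:,:,0]-sat[:,:,2]<45)).astype(np.uint8)
cv2.imwrite('pics/mask.png',np.hstack([pink*255,m*255])[:260])
f=frame(.6125,-.035,-.19)
for i in range(4):
    P=np.array([loc(onplane(c,u,v,f[3],f[2]),f) for u,v in pts])
    A=np.c_[2*P[:,:2],np.ones(len(P))]; s=np.linalg.lstsq(A,(P[:,:2]**2).sum(1),rcond=None)[0]
    r=np.sqrt(s[2]+s[0]**2+s[1]**2)
    cor=[loc(onplane(c,u,v,f[3],f[2]),f)[:2] for u,v in[(157,60),(490,66),(213,225),(417,228)]]
    a=np.arctan2(*(cor[0]-cor[1]));
    print(s[:2],r,np.round(cor,4).tolist())
    yaw=np.arctan2(f[1][1],f[1][0])-np.pi/2
    dy=-np.mean([np.arctan2((cor[k]-cor[k+1])[0],(cor[k]-cor[k+1])[1]) for k in(0,2)])
    dx=np.mean([np.arctan2((cor[k]-cor[k+2])[1],(cor[k]-cor[k+2])[0]) for k in(0,1)])
    o=f[3]+s[0]*f[0]+s[1]*f[1]; 
    # keep z=.1: slide along ray
    cam=ray(c,0,0)[0]; o=cam+(o-cam)*((.1-cam[2])/(o[2]-cam[2]))
    f=frame(o[0],o[1],yaw+(dx+dy)/2); print(o,yaw,dx,dy)
print(f)
im2=cv2.resize(im[95:220,245:395],None,fx=4,fy=4,interpolation=2)
cv2.imwrite('pics/w1c.png',np.clip(im2[:,:,::-1].astype(int)*1.3,0,255))
E
```

```text
[-0.00676994  0.00012132] 0.06012077440437943 [[0.0956, 0.116], [0.0917, -0.1225], [-0.1035, 0.1266], [-0.1091, -0.1187]]
[ 0.60758904 -0.03391299  0.1       ] -0.18999999999999995 -0.03631571663881226 -0.019544583822297158
[-1.53792760e-05  4.51771237e-05] 0.05940266331292795 [[0.0976, 0.1177], [0.101, -0.1178], [-0.1011, 0.1237], [-0.0958, -0.1187]]
[ 0.60758768 -0.03386633  0.1       ] -0.21793015023055462 -0.012754214603033835 0.018029461274816097
[ 2.91834171e-06 -4.21300198e-06] 0.05939926621650953 [[0.0979, 0.1173], [0.1006, -0.1182], [-0.1005, 0.1237], [-0.0963, -0.1186]]
[ 0.60758889 -0.03387092  0.1       ] -0.2152925268946635 -0.014978550054790245 0.014481318900759956
[-2.62057892e-07  3.97646480e-07] 0.05939973437340106 [[0.0979, 0.1174], [0.1007, -0.1182], [-0.1006, 0.1237], [-0.0963, -0.1187]]
[ 0.60758879 -0.03387049  0.1       ] -0.21554114247167866 -0.014768885144552811 0.014815764453244881
(array([ 0.82838221, -0.1813475 ,  0.53      ]), array([0.21385318, 0.97686581, 0.        ]), array([-0.51773888,  0.11334219,  0.848     ]), array([ 0.60758879, -0.03387049,  0.1       ]))[ WARN:0@0.568] global loadsave.cpp:1063 imwrite_ Unsupported depth image for selected encoder is fallbacked to CV_8U.
```

View pics/w1c.png

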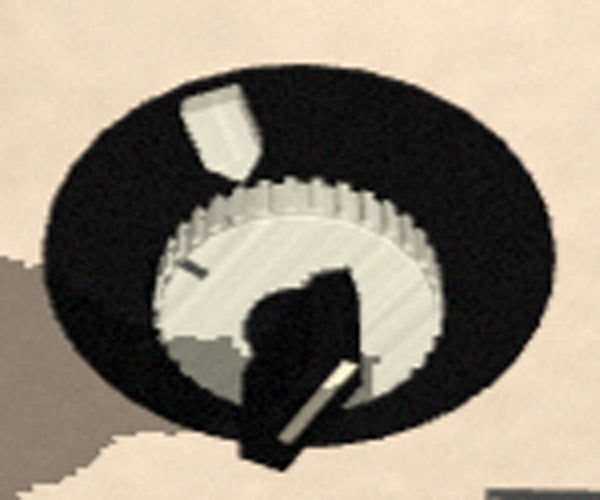

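Crop: the tab's point is at (240,180), the ring mark at (190,268), and the white line runs from (280,442) to (356,362) with the nose at its upper right end.

```bash
cat >> m.py <<'E'
F=frame(.6076,-.0339,-.216)
def pol(c,u,v,h):
    p=loc(onplane(c,u,v,F[3]+h*F[2],F[2]),F); return np.round([p[0]*1e3,p[1]*1e3,np.hypot(p[0],p[1])*1e3,np.arctan2(p[1],p[0])],3)
def tab(c):
    im=c['image'];g=im.mean(2)
    u0,v0=proj(c,F[3]+.047*F[0]*np.cos(.2)+.047*F[1]*np.sin(.2)+.004*F[2]); w=14
    u0,v0=int(u0),int(v0)
    m=np.zeros(g.shape,np.uint8); m[v0-17:v0+17,u0-w:u0+w]=g[v0-17:v0+17,u0-w:u0+w]>90
    n,l,s,ce=cv2.connectedComponentsWithStats(m); k=l[v0,u0] or 1+np.argmax(s[1:,4]); return ce[k],s[k]
def tops(): print('top',F[3]+.044*F[2],'btn',F[3]+.092*F[1]+.02*F[0])
E
python3 - <<'E'
from m import *
c=shot('wrist'); q=lambda x,y:(245+(x-1.5)/4,95+(y-1.5)/4)
for n,x,y,h in[('tip',240,182,.007),('tip0',242,182,0),('backmid',211,100,.007),('mark',190,268,.014),('lA',280,442,.044),('lB',356,362,.044)]: print(n,pol(c,*q(x,y),h))
a=onplane(c,*q(280,442),F[3]+.044*F[2],F[2]);b=onplane(c,*q(356,362),F[3]+.044*F[2],F[2]); d=loc(b,F)-loc(a,F); print('line ang',np.arctan2(d[1],d[0]),np.linalg.norm(d))
ce,s=tab(c); print(ce,s,pol(c,*ce,.006)); tops()
c2=arm.read_camera('top');
E
```

```text
tip [35.872 13.188 38.22   0.352]
tip0 [30.277 13.089 32.985  0.408]
backmid [56.228 18.788 59.284  0.322]
mark [17.387 24.029 29.66   0.944]
lA [-5.397  3.313  6.332  2.591]
lB [ 20.58  -11.654  23.65   -0.515]
line ang -0.5227098085558955 0.029979466735936565
[301.42960289 128.21299639] [295 116  15  24 277] [47.282 15.752 49.837  0.322]
top [ 0.5848219  -0.02890196  0.137312  ] btn [0.64388373 0.05232722 0.1106    ]
```

The knob is at -0.52 rad and the tab at about +0.335, and the line passes the fitted axis within 0.2 mm. I'll align the fingers with the bar and come down loosely astride it.

Emit:
step_arm --series '[0,0,0,0.12,0.65,0,0,0,0.12,0.65,0,0,0,0.12,0.65,0,0,0,0.12,0.65,0.16,0.05,2.4,0,0.65,0,0,2.4,0,0.65,0,0,2.4,0,0.65,0,0,2.4,0,0.65,0,0,0,0,0.65,0,0,0,0,0.65]' --squeeze 20

```text
t: 3.43
position: [0.5897, -0.0302, 0.1652]
orientation: [0.0, 0.944, -0.33, -0.002]
wrist_force: [0.9, 0.0, 0.3]
grip_width: 0.0296
gripper_force: 0.0
```

```bash
python3 - <<'E'
from m import *
c=shot('wrist'); s=arm.state(); print(s['t'],s['position'],s['grip_width'],s['orientation'])
cv2.imwrite('pics/w2.png',c['image'][:,:,::-1])
E
```

```text
3.4833 [ 0.59105572 -0.0303413   0.1667633 ] 0.029778778895311605 [-4.13156137e-06  9.44129574e-01 -3.29574494e-01  1.54693551e-06]
```

View pics/w2.png

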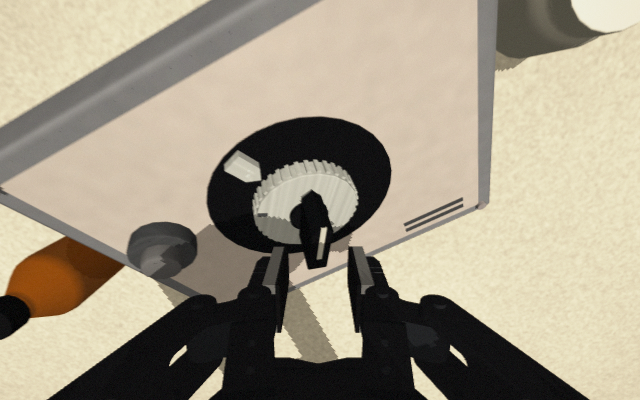

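The bar at (320,240) is centred between the pads (282 to 352). Now I'll go down, narrow the fingers and start turning.

Emit:
step_arm --series '[0,0,1.0,0,0.65,0,0,1.0,0,0.65,0,0,1.0,0,0.65,0,0,0,0,0.7,0,0,0,0,0.75,0,0,0,0,0.8,0,0,0,0,0.8]'

```text
t: 4.07
position: [0.5907, -0.0304, 0.1365]
orientation: [0.0, 0.944, -0.33, -0.0]
wrist_force: [-0.8, -0.8, -0.2]
grip_width: 0.0173
gripper_force: 0.4
```

Emit:
step_arm --series '[0,0,0,-0.06,0.8,0,0,0,-0.06,0.8,0,0,0,-0.06,0.8,0,0,0,-0.06,0.8,0,0,0,-0.06,0.8,0,0,0,0,0.8,0,0,0,0,0.8]'

```text
t: 4.65
position: [0.5903, -0.0306, 0.1366]
orientation: [0.0, 0.983, -0.186, -0.0]
wrist_force: [-2.2, -1.7, 1.4]
grip_width: 0.0175
gripper_force: 1.1
```

```bash
python3 - <<'E'
from m import *
c=shot('wrist'); s=arm.state(); print(s['t'],s['position'],s['grip_width'],s['orientation'],s['wrist_force'],s['ft_torque'])
im=c['image'][:,:,::-1]; cv2.imwrite('pics/w3.png',np.clip(cv2.resize(im[60:360,150:490],None,fx=2,fy=2,interpolation=2).astype(float)*1.2,0,255).astype(np.uint8))
E
```

```text
4.7 [ 0.59039177 -0.03053093  0.13658036] 0.016728830297278664 [ 2.81614364e-04  9.82587686e-01 -1.85799179e-01 -1.61284953e-04] [-2.03274508 -0.42536405  1.53642562] [-0.28497191  0.33798871 -0.06435795]
```

View pics/w3.png

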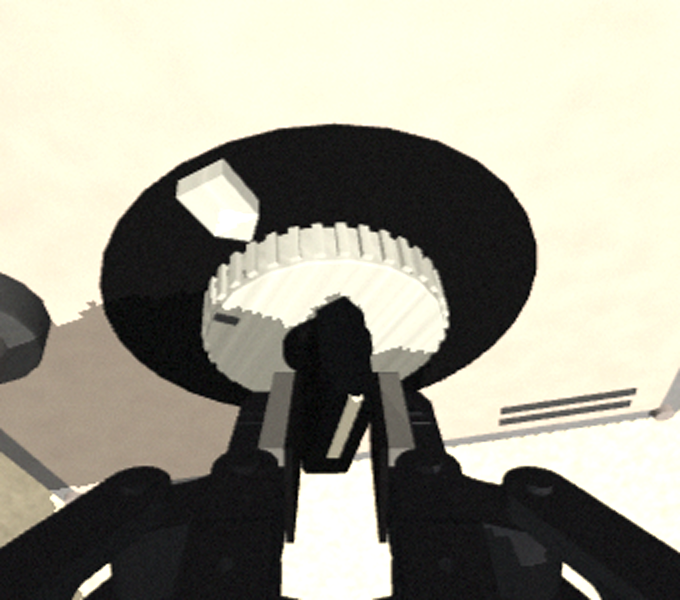

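The bar is between the pads and turning, and the tab is in place. It trails slightly because of the slack. I'll continue, stop short and measure.

Emit:
step_arm --series '[0,0,0,-0.06,0.8,0,0,0,-0.06,0.8,0,0,0,-0.06,0.8,0,0,0,-0.06,0.8,0,0,0,-0.06,0.8,0,0,0,-0.06,0.8,0,0,0,-0.06,0.8,0,0,0,0,0.8,0,0,0,0,0.8]'

```text
t: 5.45
position: [0.5912, -0.0302, 0.1365]
orientation: [-0.0, 1.0, 0.023, 0.0]
wrist_force: [-0.3, 0.1, 0.8]
grip_width: 0.017
gripper_force: 0.8
```

```bash
cat >> m.py <<'E'
def line(c,hint=.1):
    # white line: bright pixels within 23 mm of the axis in the knob-top plane, amid black
    g=c['image'].mean(2).astype(np.float32); P=[]
    u0,v0=proj(c,F[3]+.044*F[2])
    m=np.zeros(g.shape,np.uint8); pk=[]
    for v in range(int(v0)-60,int(v0)+60):
        for u in range(int(u0)-60,int(u0)+60):
            if 0<=v<400 and 0<=u<640 and g[v,u]>95:
                p=pol(c,u,v,.044)
                x=p[0]*np.cos(hint)+p[1]*np.sin(hint); y=-p[0]*np.sin(hint)+p[1]*np.cos(hint)
                if -14<x<19 and abs(y)<5: pk.append((p[0],p[1]))
    pk=np.array(pk); 
    if len(pk)<5: return None
    w,V=np.linalg.eigh(np.cov(pk.T)); d=V[:,1]*np.sign(V[0,1]); mu=pk.mean(0)
    return len(pk),np.arctan2(d[1],d[0]),'mean',mu,'off',mu[0]*d[1]-mu[1]*d[0],'sd',np.sqrt(w)
E
python3 - <<'E'
from m import *
c=shot('wrist'); s=arm.state(); print(s['t'],s['position'],s['grip_width'],2*np.arctan2(s['orientation'][2],s['orientation'][1]),s['wrist_force'],s['ft_torque'])
for h in(-.1,.1,.3): print(h,line(c,h))
im=c['image'][:,:,::-1]; cv2.imwrite('pics/w4.png',np.clip(cv2.resize(im[100:340,170:450],None,fx=2.5,fy=2.5,interpolation=2).astype(float)*1.2,0,255).astype(np.uint8))
E
```

```text
5.5 [ 0.59116626 -0.03019463  0.13653502] 0.016992908818859793 0.04554280972394232 [ 0.30778099 -0.84638802  1.03293747] [-0.06859908  0.08234476 -0.05639093]
-0.1 (179, np.float64(-0.0072066653926454545), 'mean', array([ 7.78031285, -0.45624581]), 'off', np.float64(0.4001643362978542), 'sd', array([1.81000443, 7.08079611]))
0.1 (165, np.float64(0.04701587922347575), 'mean', array([ 7.28721818, -0.01192121]), 'off', np.float64(0.3543967978727531), 'sd', array([0.94644471, 7.39895808]))
0.3 (200, np.float64(0.3431779550397195), 'mean', array([5.20921 , 0.113255]), 'off', np.float64(1.6461513439321136), 'sd', array([2.70701869, 9.00950771]))
```

View pics/w4.png

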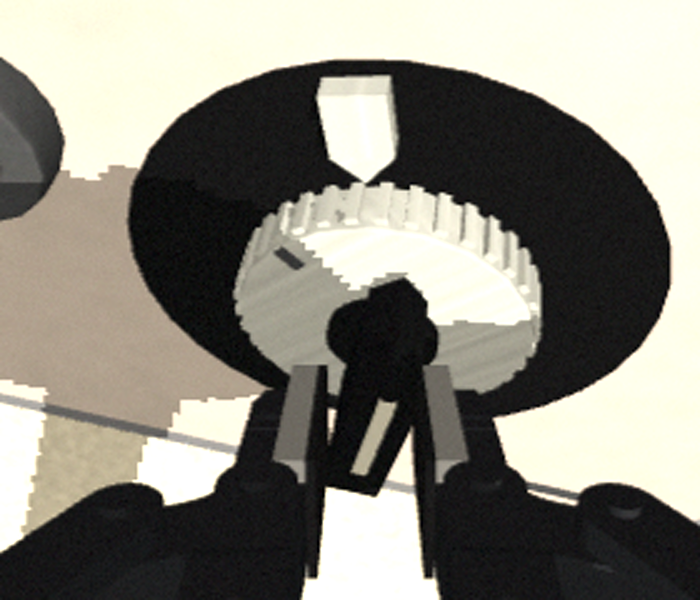

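The knob is nearly there. The tab's point is at (363,182) and the line runs from (355,474) to (395,402). I'll compute both angles from this view.

```bash
python3 - <<'E'
from m import *
c=shot('wrist'); q=lambda x,y:(170+(x-.75)/2.5,100+(y-.75)/2.5)
a=pol(c,*q(357,474),.044);b=pol(c,*q(391,402),.044);print(a,b,np.arctan2(b[1]-a[1],b[0]-a[0]))
for n,x,y,h in[('tip',363,182,.007),('back',354,97,.007),('mark',289,258,.014)]: print(n,pol(c,*q(x,y),h))
print(tab(c), pol(c,*tab(c)[0],.006))
# refit dial circle centre in this view
g=c['image'].mean(2); m=(g<45).astype(np.uint8); 
n,l,s,ce=cv2.connectedComponentsWithStats(m); 
pts=np.array([q(x,y) for x,y in[(129,215),(180,123),(250,78),(360,60),(450,68),(540,100),(620,160),(670,265),(655,315)]])
P=np.array([loc(onplane(c,u,v,F[3],F[2]),F) for u,v in pts]); A=np.c_[2*P[:,:2],np.ones(len(P))]; s=np.linalg.lstsq(A,(P[:,:2]**2).sum(1),rcond=None)[0]; print(s,np.sqrt(s[2]+s[0]**2+s[1]**2))
E
```

```text
[-6.132 -0.332  6.141 -3.087] [2.3390e+01 5.9000e-02 2.3391e+01 3.0000e-03] 0.013243585808382105
tip [35.716 13.16  38.064  0.353]
back [54.344 18.832 57.514  0.334]
mark [17.204 23.161 28.852  0.932]
(array([320.86124402, 152.64832536]), array([315, 137,  14,  34, 418], dtype=int32)) [47.4   13.168 49.195  0.271]
[3.70865988e-04 6.30729750e-05 3.54894409e-03] 0.059574202552134345
```

Emit:
step_arm --series '[0,0,0,-0.06,0.8,0,0,0,-0.06,0.8,0,0,0,-0.06,0.8,0,0,0,-0.06,0.8,0,0,0,0,0.8,0,0,0,0,0.8]'

```text
t: 6.05
position: [0.5912, -0.0302, 0.1365]
orientation: [0.0, 0.99, 0.142, 0.0]
wrist_force: [0.0, -0.1, 1.4]
grip_width: 0.0169
gripper_force: 2.1
```

```bash
cat > q.py <<'E'
from m import *
c=shot('wrist'); s=arm.state(); print(s['t'],s['position'],s['grip_width'],2*np.arctan2(s['orientation'][2],s['orientation'][1]),s['wrist_force'],s['ft_torque'])
# rectified panel-plane maps: 10 px/mm? 8 px per mm, origin centre
def rect(c,h,S=6,R=62):
    n=2*R*S; X=np.array([[R,R],[R,-R],[-R,-R],[-R,R]])/1e3
    src=np.float32([proj(c,F[3]+a*F[0]+b*F[1]+h*F[2]) for a,b in X]); dst=np.float32([[0,0],[n,0],[n,n],[0,n]])
    return cv2.warpPerspective(c['image'],cv2.getPerspectiveTransform(src,dst),(n,n),flags=cv2.INTER_LINEAR)
def tomm(p,S=6,R=62): return np.array([R-p[1]/S,R-p[0]/S])
k=rect(c,.044).mean(2); t=rect(c,.007).mean(2)
v,u=np.mgrid[:k.shape[0],:k.shape[1]]; x=62-v/6; y=62-u/6; r=np.hypot(x,y)
n,l,st,ce=cv2.connectedComponentsWithStats(((k>95)&(r<26)).astype(np.uint8))
for i in range(1,n):
    if st[i,4]>400:
        pts=np.argwhere(l==i)[:,::-1].astype(np.float32); (cc,(w,h),a)=cv2.minAreaRect(pts); P=np.c_[62-pts[:,1]/6,62-pts[:,0]/6]
        d=np.linalg.eigh(np.cov(P.T))[1][:,1]; d*=np.sign(d[0]); mu=P.mean(0)
        print('line?',st[i,4],tomm(cc),np.round([w/6,h/6],1),'ang %.3f off %.2f'%(np.arctan2(d[1],d[0]),mu[0]*d[1]-mu[1]*d[0]),P[:,0].max(),P[:,0].min())
n,l,st,ce=cv2.connectedComponentsWithStats(((t>100)&(r>35.5)&(r<58)).astype(np.uint8))
for i in range(1,n):
    if 3000<st[i,4]<14000:
        p=tomm(ce[i]); pts=np.argwhere(l==i)[:,::-1]; P=np.c_[62-pts[:,1]/6,62-pts[:,0]/6]
        tip=P[np.argsort(np.hypot(*P.T))[:60]].mean(0); print('tab?',st[i,4]/36,p,'cent ang %.3f tip ang %.3f r %.1f'%(np.arctan2(p[1],p[0]),np.arctan2(tip[1],tip[0]),np.hypot(*tip)))
cv2.imwrite('pics/r.png',np.hstack([k,t]).astype(np.uint8)[::2,::2])
E
python3 q.py
```

```text
6.1 [ 0.59115663 -0.03019964  0.13650317] 0.01712336445108723 0.2855249247816902 [-0.59542385 -0.14609721  1.35516078] [-0.07699359 -0.00361811 -0.05388736]
line? 3047 [8.44166056 2.34165955] [29.5  3. ] ang 0.318 off 0.40 22.833332 -5.666664
line? 12969 [-5.17483521 -4.15709432] [38.9 21. ] ang 0.104 off 9.08 16.666668 -25.666664
line? 658 [ 10.65401713 -13.36668396] [10.4  3.3] ang 0.197 off 15.37 16.0 5.666668
line? 3518 [-2.22993978 22.44233449] [ 6.9 30.5] ang 0.028 off -22.98 13.0 -17.5
line? 887 [-14.49133301   6.4281311 ] [8.6 5.7] ang 0.618 off -14.12 -9.833336 -19.166664
tab? 211.05555555555554 [46.40591822 16.49317803] cent ang 0.341 tip ang 0.345 r 38.6
tab? 247.44444444444446 [-10.68369256 -52.50009355] cent ang -1.772 tip ang -2.102 r 50.9
tab? 301.72222222222223 [-41.42935617  32.47623212] cent ang 2.477 tip ang 2.893 r 50.1
tab? 97.38888888888889 [-45.12849401 -12.32235216] cent ang -2.875 tip ang -2.885 r 35.8
```

The line is at 0.318 and the tab at about 0.343. I'll make a small final nudge, open, rise and re-measure.

Emit:
step_arm --series '[0,0,0,-0.022,0.8,0,0,0,0,0.8,0,0,0,0,0.8]'

```text
t: 6.35
position: [0.5911, -0.0302, 0.1365]
orientation: [0.0, 0.988, 0.154, 0.0]
wrist_force: [0.3, -0.1, 1.7]
grip_width: 0.017
gripper_force: 2.8
```

```bash
python3 q.py | head -2; python3 q.py | grep cent | head -1
```

```text
6.4 [ 0.5911172  -0.03023904  0.13648422] 0.017169869200582267 0.3093010341526785 [ 0.36230388 -0.21177162  1.30630713] [-0.00764489 -0.09589045 -0.06543743]
line? 3065 [8.32593791 2.55113729] [29.2  3.1] ang 0.342 off 0.40 22.5 -5.666664
tab? 210.47222222222223 [46.390216   16.50103383] cent ang 0.342 tip ang 0.343 r 38.6
```

Both are at 0.342. Releasing and rising for a clean look.

Emit:
step_arm --series '[0,0,0,0,0.72,0,0,0,0,0.65,0,0,0,0,0.6,0,0,0,0,0.6,0,0,-1.5,0,0.6,0,0,-2,0,0.6,0,0,-2.5,0,0.6,0,0,-2.5,0,0.6,0,0,-1.5,0,0.6,0,0,0,0.105,0.6,0,0,0,0.105,0.6,0,0,0,0.105,0.7,0,0,0,0.105,0.8,0,0,0,0.105,0.9,0,0,0,0,1,0,0,0,0,1,0,0,0,0,1]'

```text
t: 7.87
position: [0.5906, -0.0302, 0.2362]
orientation: [-0.0, 0.994, -0.106, -0.0]
wrist_force: [-0.5, 0.4, -0.5]
grip_width: 0.0002
gripper_force: 0.0
```

```bash
python3 q.py; python3 - <<'E'
from m import *
im=shot('wrist')['image'][:,:,::-1]; cv2.imwrite('pics/w5.png',np.clip(cv2.resize(im[80:300,160:440],None,fx=2.5,fy=2.5,interpolation=2).astype(float)*1.2,0,255).astype(np.uint8))
E
```

```text
7.9167 [ 0.59064076 -0.03022499  0.23619803] -0.00013553718155372588 -0.21317180682537404 [ 0.02904039 -0.66759939  0.62445977] [ 0.01741256 -0.01848503 -0.01310526]
line? 3906 [ 17.33251953 -14.44939677] [15.6 11.3] ang 0.351 off 18.18 24.333332 8.833332
line? 2490 [15.85590108 15.01494853] [14.   9.5] ang 0.223 off -10.34 23.333332 9.333332
line? 2653 [8.57533773 2.54908752] [28.   3.6] ang 0.341 off 0.35 22.0 -4.5
line? 30684 [-11.0087382   -0.07149251] [29.7 51.7] ang 1.565 off -12.10 4.0 -25.833336
tab? 220.72222222222223 [46.72101267 16.15066281] cent ang 0.333 tip ang 0.338 r 38.9
tab? 294.55555555555554 [-38.17339369 -36.1747611 ] cent ang -2.383 tip ang -2.821 r 51.9
tab? 276.72222222222223 [-45.02665127  27.61070401] cent ang 2.592 tip ang 2.935 r 51.9
```

View pics/w5.png

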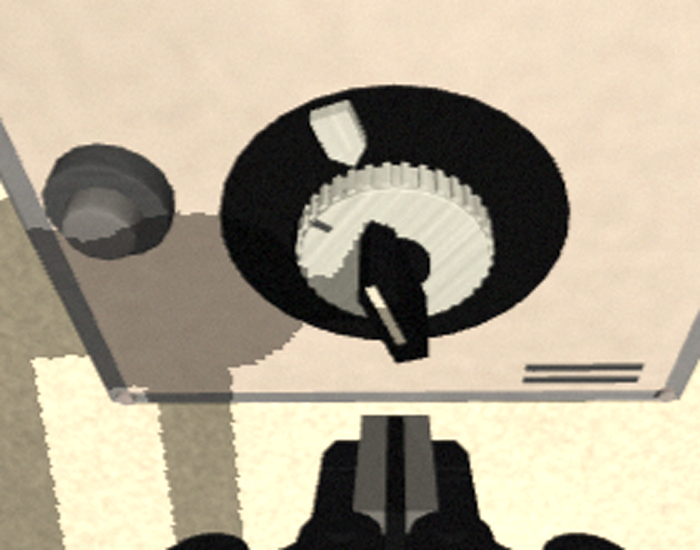

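The line is at 0.341 and the tab at 0.335 to 0.343, and the ring mark hasn't moved (about 0.94). The store button top is near (98,220) in this crop. I'll work out its height and the approach.

```bash
python3 - <<'E'
from m import *
c=shot('wrist')
for y in(215,220,225):
  for h in(.012,.016,.02,.024,.028): print(y,h,pol(c,160+97/2.5,80+y/2.5,h)[:2])
for h in(.012,.016,.02,.024): print(h,F[3]+.02*F[0]+.092*F[1]+h*F[2])
print('mark',pol(c,160+(320-.75)/2.5,80+(226-.75)/2.5,.014))
E
```

```text
215 0.012 [19.406 94.893]
215 0.016 [23.178 92.826]
215 0.02 [26.951 90.759]
215 0.024 [30.723 88.693]
215 0.028 [34.495 86.626]
220 0.012 [17.208 95.522]
220 0.016 [21.028 93.442]
220 0.02 [24.848 91.361]
220 0.024 [28.668 89.281]
220 0.028 [32.488 87.201]
225 0.012 [14.98 96.16]
225 0.016 [18.848 94.066]
225 0.02 [22.717 91.972]
225 0.024 [26.585 89.877]
225 0.028 [30.454 87.783]
0.012 [0.63767152 0.05369032 0.120776  ]
0.016 [0.63560078 0.05414469 0.124168  ]
0.02 [0.63353005 0.05459905 0.12756   ]
0.024 [0.63145931 0.05505342 0.130952  ]
mark [17.112 23.87  29.369  0.949]
```

The button top is about 17 mm out, near (0.635, 0.054, 0.125). I'll bring the up-slope edge of the closed fingertips above it and approach along the panel normal.

Emit:
step_arm --series '[0.1,-1.84,0,0,1,0.1,-1.84,0,0,1,0.1,-1.84,0,0,1,0.1,-1.84,0,0,1,0.1,-1.84,0,0,1,0,0,2.1,0,1,0,0,2.1,0,1,0,0,2.1,0,1,0,0,2.0,0,1,0,0,0,0,1,0.265,0,0.424,0,1,0.265,0,0.424,0,1,0.265,0,0.424,0,1,0,0,0,0,1,0,0,0,0,1]'

```text
t: 9.27
position: [0.6237, 0.0567, 0.1412]
orientation: [-0.0, 0.994, -0.107, 0.001]
wrist_force: [0.5, 1.4, -0.0]
grip_width: -0.0004
gripper_force: 0.0
```

```bash
python3 - <<'E'
from m import *
c=shot('wrist'); s=arm.state(); print(s['t'],s['position'],s['wrist_force'])
p=s['position'];x=np.array([.977,-.2115,0]); tip=p+.011*x-[0,0,.011]; print('edge local',loc(tip,F)*1e3, proj(c,tip),proj(c,F[3]+.02*F[0]+.092*F[1]+.017*F[2]))
u,v=map(int,proj(c,tip)); im=c['image'][:,:,::-1]; cv2.imwrite('pics/w6.png',np.clip(cv2.resize(im[v-80:v+80,u-110:u+110],None,fx=3,fy=3,interpolation=2).astype(float)*1.6,0,255).astype(np.uint8)); print(u-110,v-80)
E
```

```text
9.3167 [0.62355776 0.05678006 0.1412405 ] [-0.70994548 -0.33937619 -0.00745765]
edge local [22.08887899 92.02392274 21.8555634 ] [317.2499464  240.84465453] [317.31509232 235.10763918]
207 160
```

View pics/w6.png

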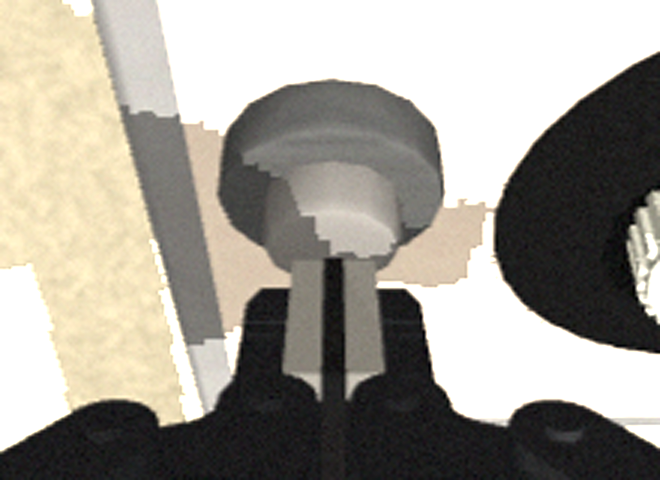

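The fingertips (258 to 380 across, tip row 258) are right over the button, whose face is centred at about (332,235). Pressing along the normal in small steps.

Emit:
step_arm --series '[0.106,0,0.17,0,1,0.106,0,0.17,0,1,0.106,0,0.17,0,1,0.106,0,0.17,0,1,0,0,0,0,1]'

```text
t: 9.73
position: [0.6277, 0.0559, 0.1344]
orientation: [-0.0, 0.994, -0.107, 0.001]
wrist_force: [-1.2, 0.6, 4.4]
grip_width: 0.0001
gripper_force: 2.4
```

```bash
python3 -c "
from m import *
s=arm.state();p=s['position'];print(s['t'],p,s['wrist_force'],s['wrist_force']@F[2],loc(p+.011*np.array([.977,-.2115,-1]),F)*1e3)"
```

```text
9.7333 [0.62770899 0.05594569 0.13440827] [-1.22970154  0.63956673  4.44639371] 4.479788453709794 [22.05788103 92.09865433 13.81802674]
```

Emit:
step_arm --series '[0.053,0,0.085,0,1,0,0,0,0,1]'

```text
t: 9.9
position: [0.6277, 0.056, 0.1342]
orientation: [-0.0, 0.994, -0.107, 0.0]
wrist_force: [-3.1, 0.1, 8.9]
grip_width: -0.0004
gripper_force: 4.5
```

Emit:
step_arm --series '[0.053,0,0.085,0,1,0,0,0,0,1]'

```text
t: 10.07
position: [0.6279, 0.0559, 0.1341]
orientation: [-0.0, 0.994, -0.107, 0.0]
wrist_force: [-5.4, 0.1, 12.6]
grip_width: 0.0001
gripper_force: 6.8
```

Emit:
step_arm --series '[0.053,0,0.085,0,1,0,0,0,0,1]'

```text
t: 10.23
position: [0.6279, 0.0559, 0.1339]
orientation: [-0.0, 0.994, -0.107, -0.0]
wrist_force: [-7.0, 1.0, 17.5]
grip_width: -0.0003
gripper_force: 9.3
```

The force rises steeply while the position barely changes, so the button is at its stop. I'll release slowly along the normal to confirm the spring travel.

Emit:
step_arm --series '[-0.159,0,-0.255,0,1,-0.106,0,-0.17,0,1,0,0,0,0,1]'

```text
t: 10.48
position: [0.6264, 0.0562, 0.1364]
orientation: [-0.0, 0.994, -0.107, 0.001]
wrist_force: [0.5, 0.7, 4.0]
grip_width: -0.0002
gripper_force: 1.7
```

Emit:
step_arm --series '[-0.106,0,-0.17,0,1,0,0,0,0,1]'

```text
t: 10.65
position: [0.6257, 0.0564, 0.1375]
orientation: [-0.0, 0.994, -0.107, 0.001]
wrist_force: [-0.2, -0.1, 3.6]
grip_width: 0.0
gripper_force: 1.3
```

Emit:
step_arm --series '[-0.106,0,-0.17,0,1,0,0,0,0,1]'

```text
t: 10.82
position: [0.624, 0.0567, 0.1387]
orientation: [-0.0, 0.994, -0.107, -0.0]
wrist_force: [0.7, -0.3, 2.1]
grip_width: -0.0002
gripper_force: 0.8
```

Emit:
step_arm --series '[-0.53,0,-0.848,0,1,-0.53,0,-0.848,0,1,-0.53,0,-0.848,0,1,0,0,-3,0,1,0,0,-3,0,1,0,2.5,0,0,1,0,2.5,0,0,1,0,2.5,0,0,1,0,1.8,0,0,1,0,0,0,0,1,0,0,0,0,1]'

```text
t: 11.73
position: [0.5881, -0.0313, 0.2251]
orientation: [-0.0, 0.994, -0.108, 0.0]
wrist_force: [0.3, 0.7, -0.5]
grip_width: 0.0001
gripper_force: 0.0
```

```bash
python3 q.py
```

```text
11.7833 [ 0.58835333 -0.03053308  0.22493903] 0.00023019486094320136 -0.21610315418253762 [-0.4064275  -0.70807631  0.67753661] [ 0.04374633  0.0088151  -0.00466693]
line? 3623 [ 17.32948812 -14.46924337] [15.3 11.1] ang 0.268 off 17.32 24.333332 9.166668
line? 2197 [16.28983561 15.17322795] [12.9  8.8] ang 0.193 off -10.94 23.166668 10.333332
line? 2768 [8.42028809 2.85343933] [28.3  3.5] ang 0.340 off 0.11 22.0 -5.0
line? 31684 [-10.89020793  -0.10927327] [29.9 51.7] ang 1.560 off -11.73 4.333332 -25.833336
tab? 221.69444444444446 [46.67232594 16.33611076] cent ang 0.337 tip ang 0.344 r 38.7
tab? 317.9166666666667 [-37.57259356 -36.31081986] cent ang -2.373 tip ang -2.822 r 51.8
tab? 267.55555555555554 [-45.07563331  27.77024502] cent ang 2.589 tip ang 2.903 r 51.8
```

The spring pushed back over about 6 mm on release (4.0, 3.6, then 2.1 N), so the press was full. The knob at 0.340 still matches the tab at 0.337 to 0.344, and the arm is clear.

```bash
python3 -c "
from bench import arm
print(arm.hand_in())"
```

```text
the job is handed in; nothing more can be done
None
```

I set the fine knob to the preset tab (0.340 rad against 0.337–0.344 rad for the tab), pressed the store button fully down and released it, and handed the job in at about 11.8 s. The ring mark read about 0.94 rad before and after the turn, the tab did not move, and the arm went nowhere near the bottle, jar or beaker.

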